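Pour dowel pins from a tipping flip-lid box into a grooved tray

ROBOT

A 7-joint arm with a two-finger parallel gripper is mounted at the origin on a cart in front of the work surface, level with it; the furniture and walls round the work are solid. World frame = base frame: x ahead of the robot, y to its left, z up, the work surface at z = 0. Lengths are in m, angles in rad, forces in N, time in s.
With the tool pointing down it reaches from about 0.4 to 0.85 m from the base axis. Payload 10.4 kg.
Tool frame: the origin (TCP) lies on the centre line of the jaws, within the pads' length; the fingertips stand r.finger_overhang ahead of it and the grasp point (between the pads) lies 5 mm behind it (r.finger_overhang is the distance from the TCP to the fingertips, in m); z points along the fingers, y is the line along which they close (so a half turn about z gives the same grasp; the last joint's range is limited). The gripper opens to 87 mm and grips with 3 to 60 N. Pads are 19 mm wide; open, the fingers measure 117 mm over their backs; the gripper's body (75 mm by 190 mm) begins 51 mm behind the grasp point.
Start: joints at [1.079, 0.332, -0.065, 1.46, 0.022, 1.35, -0.088], TCP at [0.282, -0.558, 0.237] pointing down, gripper open.
Joint ranges: [-2.6, 2.6], [-0.5, 2.12], [-1.47, 1.34], [0.16, 2.42], [-1.27, 4.41], [0.06, 2.06], [-2.6, 2.6]. Speed limits (rad/s): [2.22, 2.22, 2.79, 2.79, 3.14, 3.14, 3.14].

INTERFACE

Orientations are given as a unit quaternion [x, y, z, w].
In Python, from bench import read_state, viewer, r gives the robot as it stands.
- The arm moves only by the tool carry_out, never from a script. Its argument "moves" is a list of rows, each a list of 6 numbers: the shift along the tool's x, y, z in units of 40 mm (1.0 is 40 mm), then the turn, a rotation vector about the tool's x, y, z in units of 8 degrees (1.0 is 8 degrees). A call has 1 to 20 rows; each row shifts and turns the commanded pose from where the row before left it, along the tool's axes as they then stand; what a row does not reach is not made up. A row lasts 1/8 s, in which the tool goes at most 62.5 mm and 10.7 degrees, less where a joint would pass 70% of its speed; a pose out of reach is approached as far as the arm can. A call is refused whole if a number of a shift passes 1 or a number of a turn 1, either way. A call with a gripper value outside its range is refused whole. "fingers" is the finger opening in mm, from 0 to 87, set as the call begins (left out, the last holds). The fingers move at their own pace and stop on an object; "force" is the grip in N (left out, the last holds). Time passes only in rows, so rows that do not move let the fingers close. It gives the time, the measured TCP pose, the force, the opening and the grip force at its end, in the units of the state.
- read_state(): the state, without advancing time (a new reading comes with each control period).
- viewer.camera(name): name is "scene" or "top" or "wrist"; returns a dict with "pixels" (384x512x3 uint8, red, green, blue), "range_z" (384x512 float32, m along the optical axis (not along the pixel's ray), 0 where there is no reading), "fx", "fy", "cx", "cy" (pixels), "xyz" and "orientation" of the camera in the world. Camera axes: x right, y down, z forward; pixel columns grow to the right and rows downward; lengths in m; the calibration is good to about 2 mm. A picture is of the moment at which its call begins.
- r.close_job(): hands the job in; it is judged then, once.
The state is a dict: "time": time; "joint_positions": joint angles; "joint_vel": joint speeds; "joint_torque": joint torques, N m; "ee_pos": TCP position; "eef_rot": TCP orientation; "ft_force": force on the tool from outside, world axes, zero at the start; "torque": the same for the moment, N m; "width": finger opening in m; "grip_force": force on a finger pad.
Only numpy, scipy, OpenCV 4.12 (cv2) and the standard library are available. Lean on these libraries where they do the work, as an engineer would, in place of code of your own. Each camera call takes 0.05 s, during which the arm holds its last target. There are 200 camera calls.

TASK

Turn the star handle to tip the blue box right over, so that its yellow lid swings open by itself and all four brass pins roll out onto the grooved tray, then turn the box fully back upright so that the lid drops shut. Every pin must end up lying down in a groove, none on top of others or on the chute: nudge on any that are not. Don't touch the lid, don't spill a pin onto the bench and leave the other things where they are.

Things in the scene. Friction and masses are not known exactly. Their poses are not given: they have to be found in the camera images.
- stand: Fixed grey and aluminium stand; origin on the bench under the middle of the box. x is the pour direction (chute, then tray), y parallel to the axle, z up. Base plate x -75..225, y -65..65, 10 mm thick. Cheeks at y = -49 and +49 mm carry the axle. Smooth chute (18 degrees down), x = -22 to 86 mm, between guide plates at y = +-41 mm whose top is 90 mm above the bench.
- axle (a point): Centre of the four-spoke star handle: x 0, y -88, z 130 mm in the stand's frame. Hub radius 14 mm; spokes (9 mm bars, 90 degrees apart, turning in the plane y = -88) end in 18 mm balls centred 58 mm from the axle. The handle is fixed to the box. With the box upright the red-ball spoke stands 25 degrees from vertical, leaning to the stand's -x; three black ones follow every 90 degrees.
- red_knob (a point): Centre of the red ball on the star handle (18 mm diameter).
- hopper (a joint): Angle of the blue box with its star handle: 0 upright (end stop), grows as its top tips toward the stand's +x, 2.2 rad fully over (end stop). Stiff axle: stays where it is left, turns under about 0.25 N m, i.e. 5 to 8 N on a spoke. Box 52 mm in x, 82 in y, 60 high, centred on the axle, 4 mm walls, open top under the lid.
- lid (a joint): Angle of the yellow lid of the box: 0 shut, grows as it opens, at most 1.2. Free hinge on the box's top edge at the stand's -x side; it swings by weight only and hangs plumb, about 0.63 rad open when the box is fully over.
- tray: Fixed wooden tray, eight grooves. Origin at the middle of its upper end on the floor (stand frame x 88, z 48.5 mm); x runs down the slope (13 degrees), y along the grooves, z off the floor. Rounded 2.5 mm ridges every 15 mm, x = 15 .. 105; end wall at 120. Pins rest at about x = 8-10, 23-25 .. 113, centre 7 mm off the floor (9.5 on a ridge, about 18 on other pins). Inside width 78, walls 29 high.
- pin0: Brass dowel pin, 14 mm diameter, 70 mm long, about 60 g, origin at its centre, y along its length. All four pins are alike and start lying in the shut box along the axle.
- pin1: Brass dowel pin, 14 mm diameter, 70 mm long, about 60 g, origin at its centre, y along its length. All four pins are alike and start lying in the shut box along the axle.
- pin2: Brass dowel pin, 14 mm diameter, 70 mm long, about 60 g, origin at its centre, y along its length. All four pins are alike and start lying in the shut box along the axle.
- pin3: Brass dowel pin, 14 mm diameter, 70 mm long, about 60 g, origin at its centre, y along its length. All four pins are alike and start lying in the shut box along the axle.
- beaker: Bystander: grey beaker with white cap, 65 mm across, 95 high, origin under its centre.
- tape_measure: Bystander: yellow tape measure, 71 x 76 x 37 mm, origin under its centre.
- wrench: Bystander: small open-ended wrench, 138 mm long, 6 thick, origin under its centre.
- tape_roll: Bystander: roll of black tape, 53 mm across, 19 high, origin under its centre.

How it is judged:
By the outcome, as a careful person would: the job done as asked, in the order asked, and still so for the second after the job is handed in, with the robot touching nothing.
It also fails if it takes over 72 s, if anything falls off the work surface, if the arm or the gripper's body presses on something with over 40 N, if the wrist force passes 120 N, or if a joint passes its speed limit or range.

## Working session

There is one attempt and no reset: what is moved stays moved. The work goes in short steps, Python scripts to look and compute and a tool call to move; the robot and the scene stay as the last step left them, time stands still between calls to the robot, and variables do not carry over. Pictures are saved under pics/ and viewed, at most 10 in all, crops included, and the job is handed in when it is done.

Besides the shell and the picture viewer there is one more tool, called as name(argument=value, ...) on one line, values as JSON. carry_out: Moves the arm, as the interface text tells. Its arguments: {"type":"object","properties":{"moves":{"type":"array","items":{"type":"array","items":{"type":"number"}}},"fingers":{"type":"number"},"force":{"type":"number"}},"required":["moves"]}

```bash
ls; mkdir -p pics; python3 - <<'E'
from bench import read_state, viewer, r
import cv2,numpy as np
s=read_state();print(s['time'],s['ee_pos'],s['eef_rot'],s['ft_force'],s['width'],r.finger_overhang)
a=[]
for n in("scene","top"):
    c=viewer.camera(n);np.savez(f'{n}0.npz',**c)
    print(n,c['fx'],c['fy'],c['cx'],c['cy'],c['xyz'],c['orientation'])
    cv2.imwrite(f'pics/{n}0.png',cv2.cvtColor(c['pixels'],cv2.COLOR_RGB2BGR))
E
```

```text
pics
0.0 [ 0.28225792 -0.55723777  0.23577244] [ 9.72643843e-01  2.32300407e-01 -1.85248876e-04 -6.64748398e-04] [-0.57412899  0.44541227 -0.60712049] 0.08730943223045835 0.014
scene 444.2177168064629 444.2177168064629 253.49805086979183 193.2108288705316 [0.03142924 0.95346052 0.84382507] [-0.21423773  0.85229038 -0.46406774  0.11110551]
top 473.05101633529785 473.05101633529785 255.92575510517614 188.7745360346063 [ 0.45127954 -0.0626348   1.26309336] [-0.70121007  0.71144947 -0.03470238  0.03065669]
```

View pics/scene0.png

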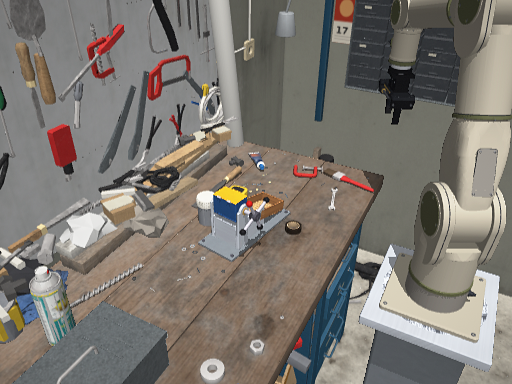

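View pics/top0.png

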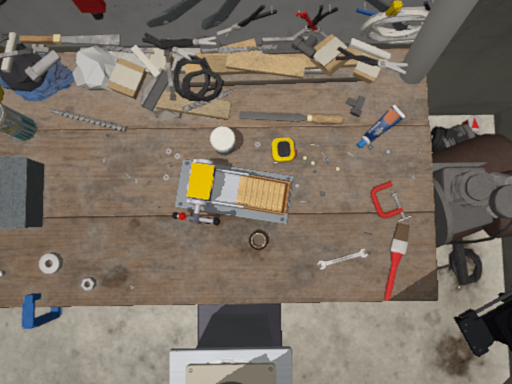

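The top view shows the stand's box and lid at about (201,182), the tray at (265,193) and the handle at about (198,217) with its red ball at (181,215). The pour direction is therefore roughly world -y, and the handle faces the robot. Next I'll measure the stand's pose from depth.

```bash
cat > h.py <<'E'
import numpy as np,cv2
from scipy.spatial.transform import Rotation as R
def cloud(c):
    v,u=np.mgrid[:384,:512]; z=c['range_z']
    p=np.dstack([(u-c['cx'])/c['fx']*z,(v-c['cy'])/c['fy']*z,z])
    return p@R.from_quat(c['orientation']).as_matrix().T+c['xyz']
def hsv(c): return cv2.cvtColor(c['pixels'],cv2.COLOR_RGB2HSV)
E
python3 - <<'E'
from h import *
c=dict(np.load('top0.npz'));P=cloud(c);H=hsv(c)
roi=np.zeros((384,512),bool);roi[150:235,165:305]=1
def rect(m,n):
    q=P[m][:,:2].astype(np.float32); b=cv2.minAreaRect(q*1000); print(n,m.sum(),b,'z',np.median(P[m][:,2]))
z=P[...,2]
rect(roi&(z>.006)&(z<.014)&(H[...,1]<70),'plate')
y=roi&(H[...,0]>20)&(H[...,0]<33)&(H[...,1]>180)&(H[...,2]>120)&(z>.12); rect(y,'lid')
red=roi&((H[...,0]<6)|(H[...,0]>174))&(H[...,1]>150)&(z>.1); rect(red,'red'); print(P[red].mean(0))
t=roi&(H[...,0]>8)&(H[...,0]<20)&(H[...,1]>80)&(z>.02)&(z<.09); rect(t,'tray')
hh=roi&(z>.1)&(P[...,0]<.42); rect(hh,'handle+')
E
```

```text
plate 1470 ((558.406982421875, -10.8358154296875), (367.91143798828125, 215.09979248046875), 86.434814453125) z 0.009343760005845025
lid 778 ((521.3541259765625, 29.055160522460938), (213.37997436523438, 87.97137451171875), 30.205745697021484) z 0.16254107428155817
red 41 ((491.3659362792969, 99.72634887695312), (13.028397560119629, 13.643291473388672), 88.83545684814453) z 0.18864641107799507
[0.49184979 0.09985583 0.18828982]
tray 1617 ((570.527099609375, -57.86005401611328), (193.9627685546875, 233.86241149902344), 79.25967407226562) z 0.037289534346981235
handle+ 0 ((0.0, 0.0), (0.0, 0.0), 0.0) z nan
  return _methods._mean(a, axis=axis, dtype=dtype,
  ret = ret.dtype.type(ret / rcount)
```

```bash
python3 - <<'E'
from h import *
c=dict(np.load('top0.npz'));P=cloud(c);H=hsv(c);z=P[...,2]
roi=np.zeros((384,512),bool);roi[150:235,165:305]=1
def rect(m,n):
    m=cv2.morphologyEx((m&roi).astype(np.uint8),cv2.MORPH_OPEN,np.ones((2,2)))
    k,l,s,_=cv2.connectedComponentsWithStats(m); m=l==1+np.argmax(s[1:,4])
    q=P[m][:,:2].astype(np.float32); b=cv2.minAreaRect(q*1000); print(n,m.sum(),np.round(b[0],1),np.round(b[1],1),b[2],'z',np.median(P[m][:,2]))
    return m
near=(P[...,0]<.66)
m=rect((z>.006)&near,'whole')
pl=(z>.006)&(z<.014)&(H[...,1]<70)&near
rect((z>.03)&(H[...,0]>8)&(H[...,0]<20)&(H[...,1]>80)&(z<.09)&(P[...,0]<.65),'tray')
y=rect((H[...,0]>20)&(H[...,0]<33)&(H[...,1]>180)&(z>.15),'lid')
v,u=np.where(y);print(u.min(),u.max(),v.min(),v.max())
rect((z>.1)&(P[...,0]<.525),'handle')
cv2.imwrite('pics/t1.png',cv2.resize(cv2.cvtColor(c['pixels'],cv2.COLOR_RGB2BGR)[145:240,165:305],None,fx=5.5,fy=5.5,interpolation=cv2.INTER_CUBIC))
E
```

```text
whole 5552 [545.2 -11.5] [300.2 167.5] 80.12786102294922 z 0.04449542672124185
tray 1122 [520.1 -87.1] [130.3 143.2] 81.64437103271484 z 0.04068906192668098
lid 761 [520.3  29.1] [211.2  90.1] 29.951011657714844 z 0.16238298438811904
188 214 164 200
handle 367 [495.3  39.2] [215.8  51.8] 80.12786102294922 z 0.14129655509697647
```

View pics/t1.png

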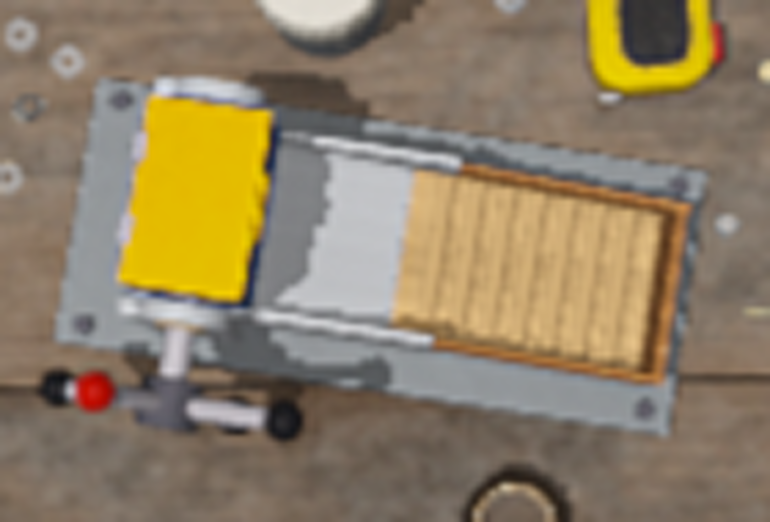

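The crop shows the plate's corners at (100,80), (705,175), (665,430) and (55,340), the red ball at (95,392) and the hub at (168,400). From these the stand origin is about (574.5, 60.5) mm, with stand x = (-.171,-.985). I'll bring the closed fingers over in line with the stand.

carry_out(moves=[[0, 0, -0.18, 0, 0, -0.95], [0, 0, -0.18, 0, 0, -0.95], [0, 0, -0.18, 0, 0, -0.95], [0, 0, -0.18, 0, 0, -0.95], [0, 0, -0.18, 0, 0, -0.95], [0, 0, -0.18, 0, 0, -0.95], [0, 0, -0.18, 0, 0, -0.95], [1, 0.13, 0, 0, 0, 0], [1, 0.13, 0, 0, 0, 0], [1, 0.13, 0, 0, 0, 0], [1, 0.13, 0, 0, 0, 0], [1, 0.13, 0, 0, 0, 0], [1, 0.13, 0, 0, 0, 0], [1, 0.13, 0, 0, 0, 0], [1, 0.13, 0, 0, 0, 0], [1, 0.13, 0, 0, 0, 0]], fingers=0, force=20)

```text
time: 2.1
ee_pos: [0.3907, -0.2097, 0.2868]
eef_rot: [0.766, 0.643, -0.0, -0.0]
ft_force: [0.2, -0.6, 0.7]
width: 0.0005
grip_force: 0.0
```

carry_out(moves=[[0.99, 0.13, 0, 0, 0, 0], [0.99, 0.13, 0, 0, 0, 0], [0.99, 0.13, 0, 0, 0, 0], [0.99, 0.13, 0, 0, 0, 0], [0.99, 0.13, 0, 0, 0, 0], [0.99, 0.13, 0, 0, 0, 0], [0.99, 0.13, 0, 0, 0, 0], [0.99, 0.13, 0, 0, 0, 0], [1, 0.13, 0, 0, 0, 0], [0, 0, 0.4, 0, 0, 0], [0, 0, 0, 0, 0, 0]])

```text
time: 3.48
ee_pos: [0.4976, 0.1314, 0.2694]
eef_rot: [0.766, 0.643, -0.001, -0.001]
ft_force: [-0.2, -0.6, 0.2]
width: 0.0003
grip_force: 0.0
```

```bash
python3 - <<'E'
from bench import viewer,read_state
from h import *
c=viewer.camera('wrist');s=read_state();print(s['ee_pos'],s['time'])
P=cloud(c);H=hsv(c)
red=((H[...,0]<6)|(H[...,0]>174))&(H[...,1]>150)&(P[...,2]>.1)
q=P[red];print(len(q),q.mean(0),q.min(0),q.max(0))
cv2.imwrite('pics/w1.png',cv2.cvtColor(c['pixels'],cv2.COLOR_RGB2BGR))
E
```

```text
[0.49794764 0.13110771 0.27027565] 3.525<stdin>:6: RuntimeWarning: Mean of empty slice.
  ret = um.true_divide(
Traceback (most recent call last):
ValueError: zero-size array to reduction operation minimum which has no identity
```

carry_out(moves=[[0, 0, 0.84, 0, 0, 0], [0, 0, 0.84, 0, 0, 0], [0, 0, 0.84, 0, 0, 0], [0, 0, 0, 0, 0, 0]])

```text
time: 4.03
ee_pos: [0.4972, 0.1306, 0.1688]
eef_rot: [0.766, 0.643, -0.002, -0.001]
ft_force: [0.2, -0.6, 0.2]
width: 0.0006
grip_force: 0.0
```

```bash
python3 - <<'E'
from bench import viewer,read_state
from h import *
c=viewer.camera('scene');s=read_state();print(s['ee_pos'],s['time'])
cv2.imwrite('pics/s1.png',cv2.resize(cv2.cvtColor(c['pixels'],cv2.COLOR_RGB2BGR)[140:270,170:330],None,fx=4.4,fy=4.4,interpolation=cv2.INTER_CUBIC))
E
```

```text
[0.49819576 0.13130638 0.17050428] 4.075
```

View pics/s1.png

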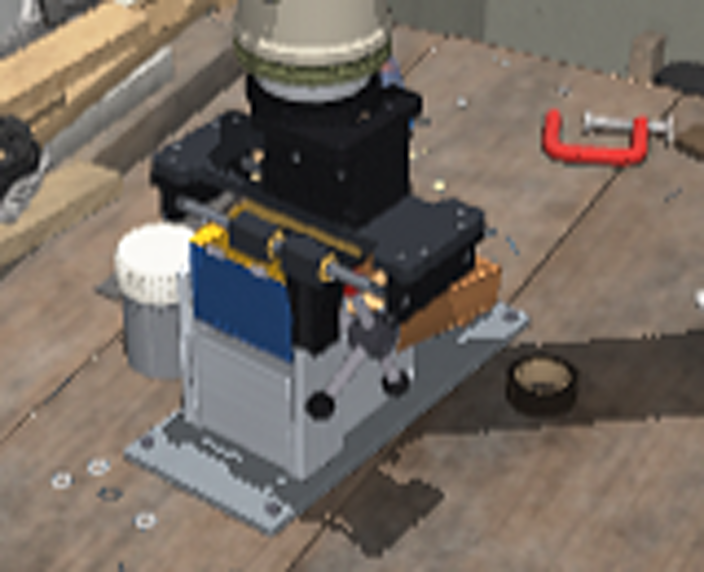

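The crop shows the closed fingers standing behind the red ball, which is at about (350,295). They are clear of the lid and cheeks. I'll push the red spoke.

carry_out(moves=[[-0.15, 0, 0, 0, 0, 0], [-0.15, 0, 0, 0, 0, 0], [-0.15, 0, 0, 0, 0, 0], [-0.15, 0, 0, 0, 0, 0], [-0.15, 0, 0, 0, 0, 0], [-0.15, 0, 0, 0, 0, 0], [0, 0, 0, 0, 0, 0]])

```text
time: 4.95
ee_pos: [0.4926, 0.0973, 0.171]
eef_rot: [0.766, 0.643, 0.001, 0.0]
ft_force: [0.4, 3.7, 3.6]
width: 0.0005
grip_force: 1.9
```

```bash
cat >> h.py <<'E'
O=np.array([.5745,.0605,0]);xd=np.array([-.171,-.985,0]);yd=np.array([.985,-.171,0])
S=np.array([xd,yd,[0,0,1]])
def st(p): return (np.asarray(p)-O)@S.T*1000
E
cat > tcp.py <<'E'
from bench import read_state
from h import *
s=read_state();print(s['time'],'stand',st(s['ee_pos']).round(1),'F',(S@s['ft_force']).round(1))
E
python3 tcp.py
```

```text
4.95 stand [-22.2 -87.  171. ] F [-3.7 -0.2  3.6]
```

carry_out(moves=[[-0.13, 0, 0, 0, 0, 0], [-0.13, 0, 0, 0, 0, 0], [-0.13, 0, 0, 0, 0, 0], [-0.13, 0, 0, 0, 0, 0], [-0.13, 0, 0, 0, 0, 0], [-0.13, 0, 0, 0, 0, 0], [-0.13, 0, 0, 0, 0, 0], [0, 0, 0, 0, 0, 0]])

```text
time: 5.95
ee_pos: [0.4862, 0.0623, 0.1707]
eef_rot: [0.765, 0.644, 0.001, -0.0]
ft_force: [0.3, 6.6, 2.6]
width: 0.0004
grip_force: 3.6
```

```bash
python3 tcp.py; python3 - <<'E'
from bench import viewer
from h import *
c=viewer.camera('scene')
cv2.imwrite('pics/s2.png',cv2.resize(cv2.cvtColor(c['pixels'],cv2.COLOR_RGB2BGR)[160:260,190:310],None,fx=5,fy=5,interpolation=cv2.INTER_CUBIC))
E
```

```text
5.95 stand [ 13.4 -87.3 170.7] F [-6.5 -0.9  2.6]
```

View pics/s2.png

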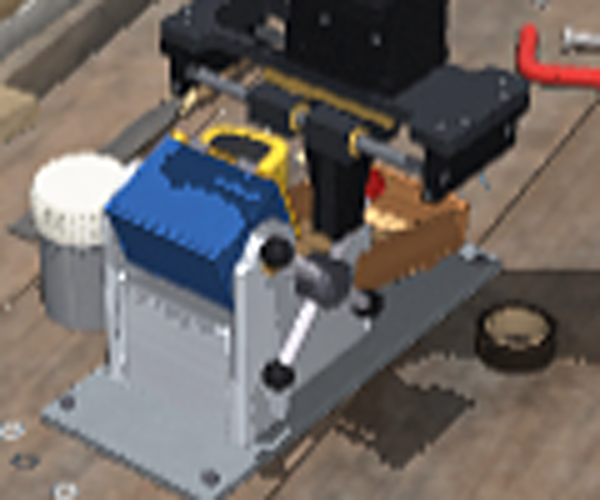

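The box is tipped about 70°. The red ball is at (375,183), forward of the finger, and the next spoke's black ball is at (275,250), ready to be pushed. I'll go behind that spoke.

carry_out(moves=[[0.1, 0, 0, 0, 0, 0], [0, 0, -0.7, 0, 0, 0], [0, 0, -0.7, 0, 0, 0], [1, 0, 0, 0, 0, 0], [0.98, 0, 0, 0, 0, 0], [0, 0, 0, 0, 0, 0], [0, 0, 0.7, 0, 0, 0], [0, 0, 0.7, 0, 0, 0], [0, 0, 0, 0, 0, 0]])

```text
time: 7.12
ee_pos: [0.499, 0.1413, 0.1684]
eef_rot: [0.766, 0.643, -0.002, -0.001]
ft_force: [0.5, 1.0, -0.0]
width: 0.0005
grip_force: 0.0
```

```bash
python3 tcp.py
```

```text
7.125 stand [-66.7 -88.1 168.4] F [-1.   0.3 -0. ]
```

carry_out(moves=[[-0.12, 0, 0, 0, 0, 0], [-0.12, 0, 0, 0, 0, 0], [-0.12, 0, 0, 0, 0, 0], [-0.12, 0, 0, 0, 0, 0], [-0.12, 0, 0, 0, 0, 0], [-0.08, 0, 0, 0, 0, 0], [-0.08, 0, 0, 0, 0, 0], [-0.08, 0, 0, 0, 0, 0], [-0.08, 0, 0, 0, 0, 0], [-0.08, 0, 0, 0, 0, 0], [-0.08, 0, 0, 0, 0, 0], [-0.08, 0, 0, 0, 0, 0], [-0.08, 0, 0, 0, 0, 0], [-0.08, 0, 0, 0, 0, 0], [-0.08, 0, 0, 0, 0, 0], [0, 0, 0, 0, 0, 0]])

```text
time: 9.12
ee_pos: [0.4907, 0.0875, 0.1704]
eef_rot: [0.766, 0.643, 0.0, 0.0]
ft_force: [1.1, 2.3, 2.5]
width: 0.0006
grip_force: 1.7
```

```bash
python3 tcp.py
```

```text
9.125 stand [-12.3 -87.1 170.4] F [-2.5  0.7  2.5]
```

carry_out(moves=[[-0.05, 0, 0, 0, 0, 0], [-0.05, 0, 0, 0, 0, 0], [-0.05, 0, 0, 0, 0, 0], [0, 0, 0, 0, 0, 0]])

```text
time: 9.62
ee_pos: [0.4897, 0.0828, 0.1702]
eef_rot: [0.765, 0.643, 0.001, -0.0]
ft_force: [1.8, 7.1, 0.7]
width: 0.0005
grip_force: 3.9
```

```bash
python3 tcp.py; python3 - <<'E'
from bench import viewer
from h import *
c=viewer.camera('scene')
cv2.imwrite('pics/s3.png',cv2.resize(cv2.cvtColor(c['pixels'],cv2.COLOR_RGB2BGR)[160:260,190:310],None,fx=6,fy=6,interpolation=cv2.INTER_CUBIC))
E
```

```text
9.625 stand [ -7.4 -87.4 170.2] F [-7.3  0.6  0.7]
```

View pics/s3.png

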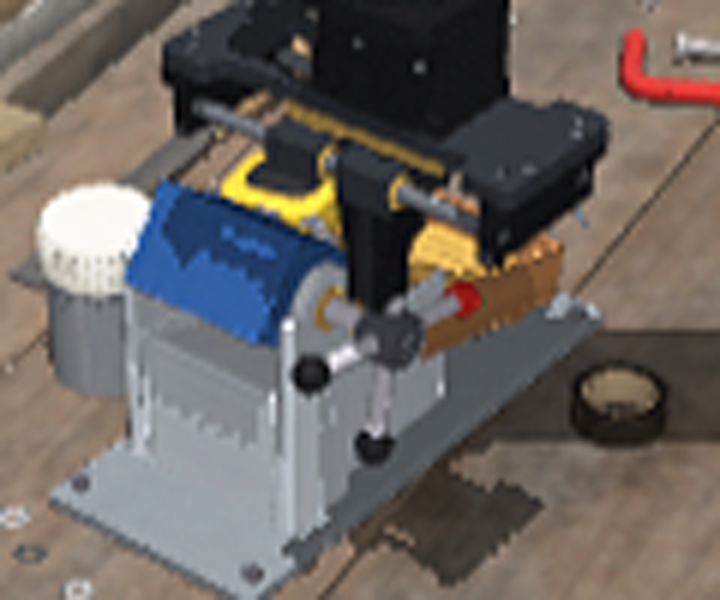

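The box is now far over, with the red ball at (465,300), roughly level with the hub. I'll press gently on to the end stop.

carry_out(moves=[[-0.06, 0, 0, 0, 0, 0], [-0.06, 0, 0, 0, 0, 0], [0, 0, 0, 0, 0, 0]])

```text
time: 10.05
ee_pos: [0.4894, 0.0819, 0.1704]
eef_rot: [0.764, 0.645, 0.003, -0.002]
ft_force: [6.9, 20.6, -5.1]
width: 0.0006
grip_force: 10.3
```

```bash
python3 tcp.py
```

```text
10.05 stand [ -6.5 -87.5 170.4] F [-21.4   3.3  -5.1]
```

At the end stop: the force jumped to 21 N. I'll back off, lift clear and look at the tray.

carry_out(moves=[[0.2, 0, 0, 0, 0, 0], [0, 0, -0.8, 0, 0, 0], [0, 0, -0.8, 0, 0, 0], [0, -0.9, 0, 0, 0, 0], [0.3, -0.9, 0, 0, 0, 0], [0.3, -0.9, 0, 0, 0, 0], [0, 0, 0, 0, 0, 0]])

```text
time: 10.92
ee_pos: [0.3861, 0.1271, 0.234]
eef_rot: [0.765, 0.644, -0.001, 0.001]
ft_force: [0.5, 0.6, 1.1]
width: 0.0003
grip_force: 0.0
```

```bash
python3 tcp.py; python3 - <<'E'
from bench import viewer
from h import *
c=viewer.camera('top');np.savez('top1.npz',**c)
cv2.imwrite('pics/t2.png',cv2.resize(cv2.cvtColor(c['pixels'],cv2.COLOR_RGB2BGR)[145:240,165:305],None,fx=5.5,fy=5.5,interpolation=cv2.INTER_CUBIC))
E
```

```text
10.925 stand [ -33.4 -196.9  234. ] F [-0.6  0.4  1.1]
```

View pics/t2.png

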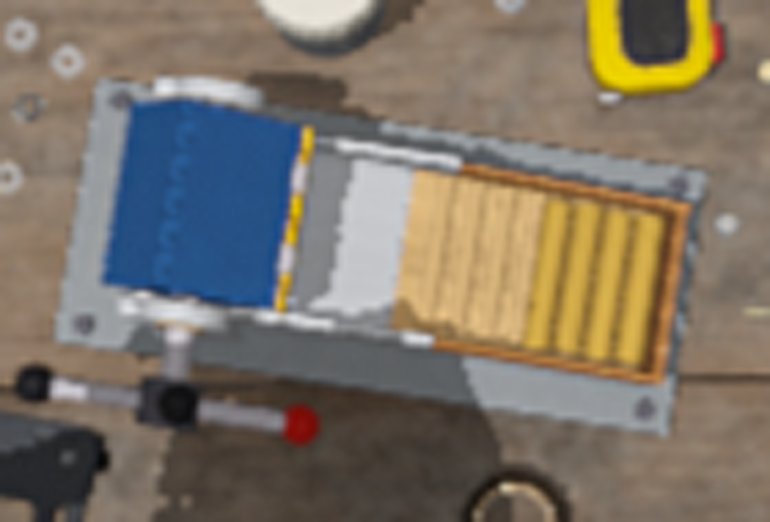

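Seen from above, the box is fully over and the lid hangs edge-on at x≈295 px. All four pins lie side by side in the last four grooves (x about 548–640 px), none on the chute. Next I'll turn the box back from the other side of the upright spoke.

carry_out(moves=[[-0.95, 0, 0, 0, 0, 0], [-0.95, 0.7, 0, 0, 0, 0], [0, 1, 0, 0, 0, 0], [0, 1, 0, 0, 0, 0], [0, 0, 0, 0, 0, 0], [0, 0, 0.8, 0, 0, 0], [0, 0, 0.8, 0, 0, 0], [0, 0, 0, 0, 0, 0]])

```text
time: 11.98
ee_pos: [0.4794, 0.033, 0.1682]
eef_rot: [0.766, 0.643, -0.002, -0.002]
ft_force: [-0.3, 0.3, 0.5]
width: 0.0004
grip_force: 0.0
```

```bash
python3 tcp.py
```

```text
11.975 stand [ 43.4 -89.  168.2] F [-0.2 -0.3  0.5]
```

carry_out(moves=[[0.13, 0, 0, 0, 0, 0], [0.13, 0, 0, 0, 0, 0], [0.13, 0, 0, 0, 0, 0], [0.13, 0, 0, 0, 0, 0], [0.13, 0, 0, 0, 0, 0], [0.13, 0, 0, 0, 0, 0], [0.13, 0, 0, 0, 0, 0], [0.13, 0, 0, 0, 0, 0], [0.13, 0, 0, 0, 0, 0], [0.13, 0, 0, 0, 0, 0], [0.13, 0, 0, 0, 0, 0], [0, 0, 0, 0, 0, 0]])

```text
time: 13.48
ee_pos: [0.4911, 0.0894, 0.1704]
eef_rot: [0.766, 0.643, -0.001, 0.001]
ft_force: [-0.7, -5.5, 3.0]
width: 0.0001
grip_force: 3.2
```

```bash
python3 tcp.py
```

```text
13.475 stand [-14.2 -87.1 170.4] F [5.5 0.2 3. ]
```

carry_out(moves=[[-0.1, 0, 0, 0, 0, 0], [0, 0, -0.7, 0, 0, 0], [0, 0, -0.7, 0, 0, 0], [-1, 0, 0, 0, 0, 0], [-0.98, -0.02, 0, 0, 0, 0], [0, 0, 0, 0, 0, 0], [0, 0, 0.7, 0, 0, 0], [0, 0, 0.7, 0, 0, 0], [0, 0, 0, 0, 0, 0]])

```text
time: 14.6
ee_pos: [0.4748, 0.0095, 0.1689]
eef_rot: [0.765, 0.644, -0.001, -0.001]
ft_force: [0.2, 1.2, 0.6]
width: 0.0003
grip_force: 0.0
```

```bash
python3 tcp.py
```

```text
14.6 stand [ 67.3 -89.5 168.9] F [-1.2  0.   0.6]
```

carry_out(moves=[[0.13, 0, 0, 0, 0, 0], [0.13, 0, 0, 0, 0, 0], [0.13, 0, 0, 0, 0, 0], [0.13, 0, 0, 0, 0, 0], [0.13, 0, 0, 0, 0, 0], [0.13, 0, 0, 0, 0, 0], [0.13, 0, 0, 0, 0, 0], [0.13, 0, 0, 0, 0, 0], [0.13, 0, 0, 0, 0, 0], [0.13, 0, 0, 0, 0, 0], [0.13, 0, 0, 0, 0, 0], [0.1, 0, 0, 0, 0, 0], [0, 0, 0, 0, 0, 0]])

```text
time: 16.23
ee_pos: [0.4868, 0.0678, 0.1707]
eef_rot: [0.766, 0.643, -0.0, 0.001]
ft_force: [-0.1, -6.6, 3.5]
width: 0.0008
grip_force: 3.6
```

```bash
python3 tcp.py
```

```text
16.225 stand [  7.8 -87.6 170.7] F [6.5 1.  3.5]
```

carry_out(moves=[[0.06, 0, 0, 0, 0, 0], [0.06, 0, 0, 0, 0, 0], [0.06, 0, 0, 0, 0, 0], [0, 0, 0, 0, 0, 0]])

```text
time: 16.73
ee_pos: [0.4877, 0.074, 0.1701]
eef_rot: [0.766, 0.643, -0.001, 0.001]
ft_force: [0.2, -10.4, -0.3]
width: 0.0004
grip_force: 4.2
```

```bash
python3 tcp.py
```

```text
16.725 stand [  1.6 -87.8 170.1] F [10.2  2.  -0.3]
```

carry_out(moves=[[0.06, 0, 0, 0, 0, 0], [0.06, 0, 0, 0, 0, 0], [0, 0, 0, 0, 0, 0]])

```text
time: 17.1
ee_pos: [0.4879, 0.0748, 0.1697]
eef_rot: [0.767, 0.641, -0.004, 0.002]
ft_force: [-3.8, -23.0, 4.1]
width: 0.0002
grip_force: 11.6
```

```bash
python3 tcp.py
```

```text
17.1 stand [  0.8 -87.7 169.7] F [23.3  0.2  4.1]
```

The box is back on its stop. I'll retreat and check.

carry_out(moves=[[-0.25, 0, 0, 0, 0, 0], [0, 0, -0.8, 0, 0, 0], [0, 0, -0.8, 0, 0, 0], [0, -1, 0, 0, 0, 0], [0, -1, 0, 0, 0, 0], [0, -1, 0, 0, 0, 0], [-0.7, 0, 0, 0, 0, 0], [0, 0, 0, 0, 0, 0], [0, 0, 0, 0, 0, 0]])

```text
time: 18.23
ee_pos: [0.364, 0.0647, 0.2343]
eef_rot: [0.765, 0.644, 0.0, 0.0]
ft_force: [0.2, 0.7, -0.7]
width: 0.0005
grip_force: 0.0
```

```bash
python3 - <<'E'
from bench import viewer
from h import *
c=viewer.camera('top');P=cloud(c);H=hsv(c);c0=dict(np.load('top0.npz'))
red=((H[...,0]<6)|(H[...,0]>174))&(H[...,1]>150)&(P[...,2]>.1);red[:150]=0;red[235:]=0;red[:,305:]=0
print('red',P[red].mean(0),'was .4918 .0999 .1883')
f=lambda c:cv2.cvtColor(c['pixels'],cv2.COLOR_RGB2BGR)
y=lambda c:(lambda H:((H[...,0]>20)&(H[...,0]<33)&(H[...,1]>180))[160:204,184:218])(hsv(c))
for k in(c0,c): m=y(k); print('lid z',np.percentile(cloud(k)[160:204,184:218][m][:,2],[5,50,95]))
cv2.imwrite('pics/t3.png',cv2.resize(f(c)[120:275,165:375],None,fx=3.7,fy=3.7,interpolation=cv2.INTER_CUBIC))
E
```

```text
red [0.49094127 0.09581059 0.21408919] was .4918 .0999 .1883
lid z [0.15861021 0.16252821 0.16637351]
lid z [0.15811062 0.16256221 0.16601863]
```

View pics/t3.png

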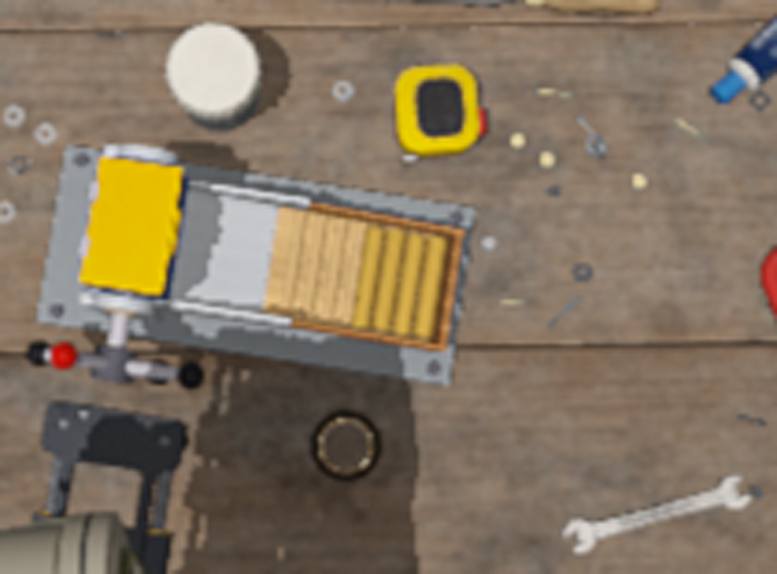

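The lid is level at its original height and the red ball is back at its original pixel, (182,216) in the full top view. The four pins lie in the last four grooves and the bystanders are unmoved, so I'm handing in.

```bash
python3 -c "
from bench import r
print(r.close_job())"
```

```text
the job is handed in; nothing more can be done
None
```

The job is handed in: the box was tipped fully over and turned back upright with its lid shut, all four pins lie in separate grooves, and nothing else was moved.

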